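# Release the ratchet stop of a jar rack and push it back

### The job

Open up the spice-jar rack: with closed fingertips press the red release pad of the white sliding stop down, and while keeping it pressed push the stop back along its bar, away from the jars, until it is fully home against the far post; then let go and move clear. Only press and push: do not grip the stop or touch its grey back, and leave the jars and the other things standing where they are.

Things in the scene. Friction and masses are not known exactly. Their poses are not given: they have to be found in the camera images.
- rack: fixed, level jar rack, dark wooden deck 160 (x) by 330 (y) by 14 mm, origin under the deck's centre, on a 20 mm wooden stove cover; yaw within 0.5 rad. A steel bar runs along its y at x = -45 mm (the robot's side) between posts 76 mm high at y = -157 and +157 mm. The jars stand behind the bar at x = about +42 mm near the +y end. The sliding stop on the bar opens towards -y.
- plate_face (a point): point on the front (+y) face of the stop's upright white plate, over the bar, 118 mm above the rack's underside (14 mm below the plate's top edge); axes as the rack's; moves with the stop. Push on this face, towards -y. The plate reaches from x = -30 to +108 mm of this point and from 18 to 132 mm above the rack's underside; 10 mm thick with its grey back.
- pad_top (a point): centre of the top of the red release pad (46 mm along x, 42 mm along y), 105 mm above the rack's underside when up, just in front (+y) of the plate: its centre is 23.5 mm in front of the plate's front face. Axes parallel to the rack's. Moves with the stop and goes down when pressed.
- release (a joint): how far the release pad is pressed, m: 0 up, 0.009 fully down; spring 3 N at the top, 7 N fully down, comes up by itself. It carries the ratchet pawl: as its nose lies on the saw teeth, the pad rests at 0 to 0.005; beyond 0.0055 the pawl is clear. Until then the stop cannot move towards -y by more than one tooth (10 mm).
- stop (a joint): position of the sliding stop along the bar, m, growing towards the rack's -y: 0 nearest the jars, 0.130 fully home at the far (-y) post. Starts between 0 and 0.055. Sliding takes about 3 N once released; it stays where it is left.
- stop_back: grey back of the stop's plate and the black sleeve behind it: not to be touched. Its frame is that of the stop: origin over the bar at the plate's front face, at the height of the rack's underside, axes parallel to the rack's.
- jar_red: spice jar with red cap, 45 mm across, 108 mm tall, standing loose on the rack's deck; origin at the centre of its underside. Leave it.
- jar_green: spice jar with green cap, 44 mm across, 100 mm tall, standing loose on the rack's deck; origin at the centre of its underside. Leave it.
- mill: wooden pepper mill, 58 mm across, 170 mm tall, standing on the cover behind the rack; origin at the centre of its underside. Leave it.
- honey: honey jar with dark lid, 65 mm across, 86 mm tall, on the cover behind the rack; origin at the centre of its underside. Leave it.
- tin: small pale round tin with a dark red knob, 50 mm across, 35 mm tall, on the cover behind the rack; origin at the centre of its underside. Leave it.

How it is judged (in metres and radians):
On the way:
1. the release pad is pressed down, the pawl clear of the teeth, before the stop has gone back (value of joint release above 0.0055 m and value of joint stop below 0.1 m), for 0.1 s.
At the end, for the whole second after the job is handed in: the stop is fully home at the far post (within 6 mm), the release pad has sprung up again, and jars, mill, honey jar and tin stand upright within 15 mm of where they were (value of joint stop above 0.124 m and value of joint release below 0.0055 m and distance of each of jar_red, jar_green, mill, honey, tin from where it was at the start of the episode below 0.015 m and angle between each of jar_red, jar_green, mill, honey, tin's own z axis and vertical below 0.15 rad); the robot touches nothing.
It fails at once if a jar or another bystander is moved by more than 15 mm, lifted or tipped (distance of any of jar_red, jar_green, mill, honey, tin from where it was at the start of the episode above 0.015 m or angle between any of jar_red, jar_green, mill, honey, tin's own z axis and vertical above 0.15 rad).
It fails at once if the stop is gripped, or its grey back touched (contact force between the fingers and stop_back above 1 N).
It also fails if it takes over 40 s, if anything falls off the work surface, if the arm or the gripper's body presses on something with over 40 N, if the wrist force passes 120 N, or if a joint passes its speed limit or range.

### The arm

A 6-joint arm with a two-finger parallel gripper is mounted at the origin on a cart in front of the work surface, level with it; the furniture and walls round the work are solid. World frame = base frame: x ahead of the robot, y to its left, z up, the work surface at z = 0. Lengths are in mm, angles in rad, forces in N, time in s.
With the tool pointing down it reaches from about 350 to 925 mm from the base axis. Payload 6.4 kg.
Tool frame: the origin (TCP) lies at the very end of the fingers, on their centre line; the grasp point (between the pads) lies 19 mm behind it (robot.grip_depth is the distance from the TCP to the grasp point, in mm); z points along the fingers, y is the line along which they close (so a half turn about z gives the same grasp; the last joint's range is limited). The gripper opens to 94 mm and grips with 3 to 60 N. Pads are 16 mm wide; open, the fingers measure 119 mm over their backs; the gripper's body (75 mm by 177 mm) begins 78 mm behind the grasp point.
Start: joints at [-1.448, 0.245, 1.558, -0, 1.339, -0.174], TCP at [190.105, -621.59, 205.455] pointing down, gripper open.
Joint ranges: [-3.13, 3.13], [-1.02, 2.26], [0.13, 2.54], [-0.95, 4.09], [0.21, 2.88], [-2.74, 2.74]. Speed limits (rad/s): [2.57, 2.57, 3.14, 3.14, 3.14, 3.14].

### API

Orientations are given as a rotation vector (axis times angle).
In Python, from workcell import robot gives the robot as it stands.
- The arm moves only by the tool send_rows, never from a script. Its argument "commands" is a list of rows, each a list of 7 numbers: the opening, from 0 (shut) to 1 (fully open), then the shift along the tool's x, y, z in cm, then the turn, a rotation vector about the tool's x, y, z in degrees. In form: [[gripper, tx, ty, tz, rx, ry, rz], ...]. A call has 1 to 8 rows; each row is the pose to reach, as a shift and turn from the pose commanded when the call began, along the tool's axes at that moment; what a row does not reach only later rows make up. A row lasts 1/8 s, in which the tool goes at most 62.5 mm and 10.7 degrees, less where a joint would pass 70% of its speed; a pose out of reach is approached as far as the arm can. A call with a gripper value outside its range is refused whole. The fingers move at their own pace and stop on an object; the grip force is fixed at half the most. Time passes only in rows, so rows that repeat a pose let the fingers close. It gives the time, the measured TCP pose, the force, the opening and the grip force at its end, in the units of the state.
- robot.sense(): the state, without advancing time (a new reading comes with each control period).
- robot.read_camera(name): name is "scene" or "top" or "wrist"; returns a dict with "pixels" (400x640x3 uint8, red, green, blue), "K" (3x3 intrinsics, pixels), "origin" and "rotation" of the camera in the world. Camera axes: x right, y down, z forward; pixel columns grow to the right and rows downward; lengths in mm; the calibration is good to about 2 mm. A picture is of the moment at which its call begins. There is no depth.
- robot.sign_off(): hands the job in; it is judged then, once.
The state is a dict: "clock": time; "qpos": joint angles; "joint_velocities": joint speeds; "effort": joint torques, N m; "ee_pos": TCP position; "tcp_rot": TCP orientation; "force": force on the tool from outside, world axes, zero at the start; "moment": the same for the moment, N m; "width": finger opening in mm; "grasp_force": force on a finger pad.
Only numpy, scipy, OpenCV 4.12 (cv2) and the standard library are available. Lean on these libraries where they do the work, as an engineer would, in place of code of your own. Each camera call takes 0.05 s, during which the arm holds its last target. There are 200 camera calls.

## Working session

There is one attempt and no reset: what is moved stays moved. The work goes in short steps, Python scripts to look and compute and a tool call to move; the robot and the scene stay as the last step left them, time stands still between calls to the robot, and variables do not carry over. Pictures are saved under pics/ and viewed, at most 10 in all, crops included, and the job is handed in when it is done.

Besides the shell and the picture viewer there is one more tool, called after ">>>" as name([rows], argument=value, ...), one row to a line, values as JSON. send_rows: Moves the arm, as the interface text tells. Its arguments: {"type":"object","properties":{"commands":{"type":"array"}},"required":["commands"]}

```bash
mkdir -p pics
cat > h.py <<'E'
import numpy as np, cv2
from workcell import robot
from scipy.spatial.transform import Rotation as R
def shot(n,f):
    c=robot.read_camera(n); cv2.imwrite('pics/'+f,c["pixels"][:,:,::-1]); np.savez('pics/'+f[:-4],**c); return c
def ray(c,u,v):
    d=np.array(c["rotation"])@np.linalg.solve(np.array(c["K"]),[u,v,1.]); return np.array(c["origin"]),d/np.linalg.norm(d)
def onz(c,u,v,z):
    o,d=ray(c,u,v); return o+d*(z-o[2])/d[2]
def tri(*rs):
    A=0;b=0
    for o,d in rs:
        P=np.eye(3)-np.outer(d,d);A=A+P;b=b+P@o
    x=np.linalg.solve(A,b); return x,[np.linalg.norm((np.eye(3)-np.outer(d,d))@(x-o)) for o,d in rs]
def proj(c,p):
    q=np.array(c["K"])@np.array(c["rotation"]).T@(np.array(p)-np.array(c["origin"])); return q[:2]/q[2]
E
python3 - <<'E'
from h import *
a=shot("scene","s0.png");b=shot("top","t0.png")
cv2.imwrite('pics/st0.png',cv2.resize(np.hstack([a["pixels"],b["pixels"]])[:,:,::-1],(800,250)))
for c in(a,b):print(c["origin"],c["rotation"])
s=robot.sense();print(s["ee_pos"],s["tcp_rot"],s["clock"],s["force"])
E
```

```text
[220.24617949 508.84832987 806.61600679] [-0.91230571  2.55575273 -0.9694961 ]
[ 429.47759076   56.54620841 1187.08364744] [-2.14810441  2.09467024 -0.15380804]
[ 190.06442258 -621.03313211  204.47497835] [-3.10537409e+00 -4.64263718e-01 -1.01421752e-04] 0.1 [-0.13964528 -0.1816647  -0.70515109]
```

View pics/s0.png

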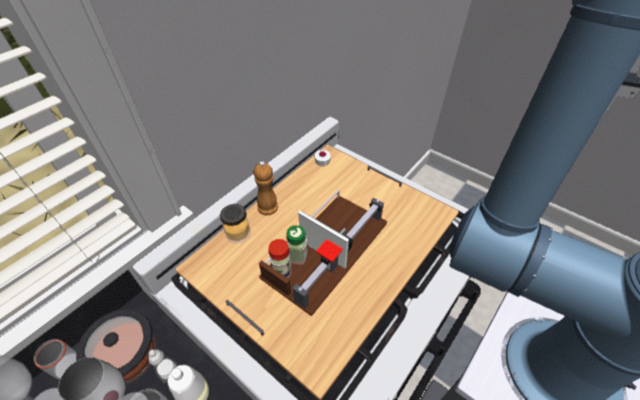

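View pics/t0.png

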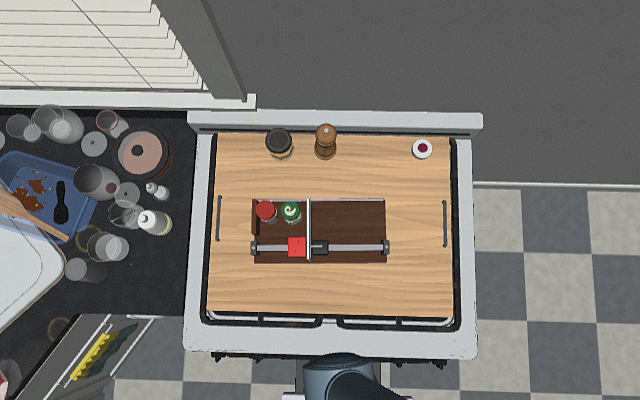

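The scene view shows the red pad at (329,251), the white plate at about (325,238), the red cap at (279,249) and the green cap at (296,231). In the top view the pad is at (297,247), the plate edge at u≈308 for v 198–262, and the posts at (254,248) and (386,247).

```bash
sed -i 's/np.array(c\["rotation"\])/R.from_rotvec(c["rotation"]).as_matrix()/g' h.py
python3 - <<'E'
from h import *
C={n:dict(np.load(f'pics/{n}0.npz')) for n in 'st'}
for n,c in C.items():
    p=c["pixels"].astype(int);m=((p[...,0]>150)&(p[...,1]<70)&(p[...,2]<70)).astype(np.uint8)
    k,l,st,ce=cv2.connectedComponentsWithStats(m)
    for i in range(1,k):
        if st[i,4]>20: 
            cs=cv2.findContours((l==i).astype(np.uint8),0,2)[0][0]; print(n,st[i],ce[i],cv2.minAreaRect(cs))
            if n=='t':print(onz(c,*ce[i],125))
c=C['t']
for u,v in((254,248),(386,247)):print('post',onz(c,u,v,96))
for n,(x0,y0,x1,y1) in {'s':(260,180,390,310),'t':(240,185,400,275)}.items():
    im=C[n]["pixels"][y0:y1,x0:x1,::-1];f=4 if n=='s' else 4
    cv2.imwrite(f'pics/c{n}.png',cv2.resize(im,None,fx=f,fy=f,interpolation=cv2.INTER_CUBIC))
E
python3 -c "
import cv2,numpy as np
a=cv2.imread('pics/cs.png');b=cv2.imread('pics/ct.png');print(a.shape,b.shape)"
```

```text
s [269 240  19  16 238] [278.0210084  247.34033613] ((278.0, 247.5), (15.0, 18.0), 90.0)
s [316 240  26  21 311] [329.06430868 250.1607717 ] ((328.88232421875, 250.0294189453125), (21.09432601928711, 15.94936752319336), 30.963754653930664)
t [256 201  18  18 256] [264.5703125 209.2265625] ((264.5, 209.5), (17.0, 17.0), 90.0)
[584.43455005 205.84571532 125.        ]
t [288 237  18  20  97] [295.74226804 244.97938144] ((296.5, 246.5), (19.0, 17.0), 90.0)
[503.19948715 130.23621575 125.        ]
post [495.58237077 230.67845316  96.        ]
post [505.89238952 -79.99138592  96.        ]
(520, 520, 3) (360, 640, 3)
```

View pics/cs.png

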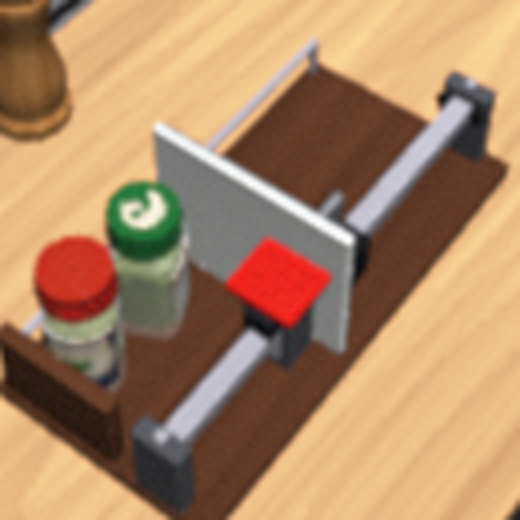

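View pics/ct.png

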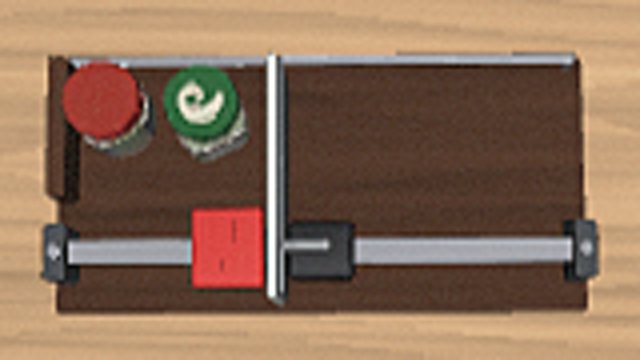

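The scene crop shows the pad top with its centre at crop (278,281), so full-image (329.5,250.2), in front of the plate. The top crop shows the pad at crop x 192–263, y 208–288, and the post screws at (54,252) and (587,247). The stop is clear of the green jar.

```bash
cat > plan.py <<'E'
from h import *
s=robot.sense()
def rows(p,yaw):
    T=R.from_rotvec(s["tcp_rot"]).as_matrix()
    x=[np.cos(yaw),np.sin(yaw),0];y=[np.sin(yaw),-np.cos(yaw),0]
    G=np.array([x,y,[0,0,-1]]).T
    return (T.T@(np.array(p)-s["ee_pos"])/10).round(2),np.rad2deg(R.from_matrix(T.T@G).as_rotvec()).round(2)
E
python3 - <<'E'
from plan import *
a,b=[dict(np.load(f'pics/{n}0.npz')) for n in 'st']
P,e=tri(ray(a,329.0,249.9),ray(b,296.6,246.7));print('pad',P,e)
A=onz(b,253.3,247.8,96);B=onz(b,386.6,246.6,96);d=(A-B)/np.linalg.norm(A-B);print(A,B,np.linalg.norm(A-B))
yaw=np.arctan2(-d[0],d[1]);print('yaw',yaw)
O=(A+B)/2;print('pad along rack y',(P-O)@d)
# plate top edge corners: scene crop near (352,238),far(157,127); top near (272,299), far (273,55)
N=tri(ray(a,260+352/4,180+238/4),ray(b,240+270/4,185+299/4));F=tri(ray(a,260+157/4,180+127/4),ray(b,240+270/4,185+56/4))
print('plate',N,F,(N[0]-O)@d,(F[0]-O)@d,np.linalg.norm(N[0]-F[0]))
print(rows([P[0],P[1],250],yaw+np.pi/2))
E
```

```text
pad [500.50647546 128.93285664 120.51654672] [np.float64(1.0260148386711392), np.float64(1.026014838671205)]
[496.01014531 232.36032675  96.        ] [506.86478622 -81.39350872  96.        ] 313.9415431235052
yaw 0.03458224952652266
pad along rack y 53.44967917981648
plate (array([470.43397652, 101.58263763, 155.86046132]), [np.float64(1.5322333902323804), np.float64(1.5322333902324472)]) (array([606.90439599, 105.49453102, 150.74246155]), [np.float64(0.4264105850817213), np.float64(0.42641058508176233)]) 27.155580423702425 26.346621408953254 136.6223708671116
(array([ 51.62, -62.65,  -4.43]), array([-7.000e-02, -8.000e-02, -7.498e+01]))
```

>>> send_rows([
  [0,3,-3.5,-4,0,0,-5],
  [0,6.5,-8,-4.4,0,0,-9],
  [0,10,-12,-4.4,0,0,-14],
  [0,13,-16,-4.4,0,0,-19],
  [0,16,-19.5,-4.4,0,0,-24],
  [0,19,-23.5,-4.4,0,0,-28],
  [0,22.5,-27,-4.4,0,0,-33],
  [0,25.8,-31.3,-4.4,0,0,-37.5],
])

```text
clock: 1.1
ee_pos: [345.6, -245.3, 249.1]
tcp_rot: [-2.791, -1.441, -0.0]
force: [1.3, 0.3, -0.9]
width: 17.4
grasp_force: 0.0
```

```bash
python3 -c "
from plan import *
print(s['clock'],s['ee_pos'],s['tcp_rot'],s['width']);print(rows([500.8,121,250],.0346+np.pi/2))"
```

```text
1.1 [ 345.56897843 -245.2771072   249.14875412] [-2.79115749e+00 -1.44112545e+00 -1.35727712e-04] 17.417108977087747
(array([38.85, -8.55, -0.07]), array([-1.000e-02, -2.000e-02, -3.737e+01]))
```

>>> send_rows([
  [0,5.5,-1.2,0,0,0,-5],
  [0,11,-2.4,0,0,0,-11],
  [0,16.5,-3.6,0,0,0,-16],
  [0,22,-4.8,0,0,0,-22],
  [0,27.5,-6,0,0,0,-27],
  [0,33,-7.2,0,0,0,-32],
  [0,38.8,-8.5,0,0,0,-37.4],
  [0,38.8,-8.5,0,0,0,-37.4],
])

```text
clock: 2.1
ee_pos: [501.4, 121.4, 248.7]
tcp_rot: [-2.177, -2.263, 0.001]
force: [-0.4, -0.7, 0.4]
width: 0.3
grasp_force: 0.0
```

```bash
python3 -c "
from plan import *
print(s['clock'],s['ee_pos'],s['tcp_rot'],s['width'],s['force']);print(rows([500.8,121,135],.0346+np.pi/2))
c=shot('wrist','w1.png')"
```

```text
2.1 [501.38256563 121.39231211 248.65799519] [-2.17686828e+00 -2.26320133e+00  1.49299589e-03] 0.3386317294456614 [-0.44246    -0.7131512   0.36316856]
(array([-0.04, -0.04, 11.37]), array([-0.09, -0.02,  0.25]))
```

View pics/w1.png

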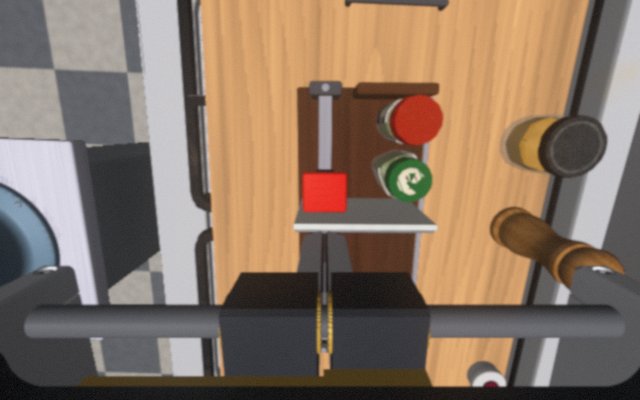

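The wrist view shows the pad at about (325,191), the plate's top edge at v≈228, and the closed fingertips at about (325,238). The camera is offset, so I'll check this by projecting the known points.

Run:
```python
from plan import *
c=dict(np.load('pics/w1.npz'));b=dict(np.load('pics/t0.npz'));a=dict(np.load('pics/s0.npz'))
print(c["origin"],proj(c,s["ee_pos"]),proj(c,[500.5,128.9,120.5]))
p=c["pixels"].astype(int);m=((p[...,0]>190)&(p[...,1]<50)&(p[...,2]<50)).astype(np.uint8)
m[:160]=0;cs=max(cv2.findContours(m,0,2)[0],key=cv2.contourArea);r=cv2.minAreaRect(cs);print(r)
print(tri(ray(c,*r[0]),ray(a,329,249.9),ray(b,296.6,246.7)))
g=c["pixels"].mean(2)[205:235,360:365].mean(1);print(g.round())
# plate top front edge
for v in(226,):
  for u in (297,435):print(onz(c,u,v,152))
```

```text
[498.47352441 193.9631935  428.15473147] [324.33522265 247.90945632] [324.37443121 191.3571434 ]
((329.0, 192.5), (37.0, 32.0), 90.0)
(array([502.51415961, 128.02449666, 118.16079053]), [np.float64(2.90225870248577), np.float64(0.10559923702686219), np.float64(2.80635825136901)])
[ 94.  94.  95.  93.  94.  94.  91.  94.  93.  93.  93.  92.  93.  93.
  92.  92.  92.  97. 123. 172. 210. 223. 223. 220. 201. 169. 135. 101.
  72.  62.]
[475.62617857 100.9600301  152.        ]
[606.47523698 106.16418476 152.        ]
```

Projected points agree: the plate face is at y≈105 and the fingertip's leading edge at about 113. Descending, then pressing.

>>> send_rows([
  [0,0,0,4,0,0,0],
  [0,0,0,8,0,0,0],
  [0,0,0,11,0,0,0],
  [0,0,0,11.8,0,0,0],
  [0,0,0,12.2,0,0,0],
  [0,0,0,12.4,0,0,0],
  [0,0,0,12.6,0,0,0],
  [0,0,0,12.6,0,0,0],
])

```text
clock: 3.15
ee_pos: [501.7, 118.5, 123.9]
tcp_rot: [2.184, 2.258, 0.001]
force: [-0.3, 1.2, -0.2]
width: 0.7
grasp_force: 0.0
```

>>> send_rows([
  [0,0,0,0.2,0,0,0],
  [0,0,0,0.4,0,0,0],
  [0,0,0,0.6,0,0,0],
  [0,0,0,0.6,0,0,0],
])

```text
clock: 3.65
ee_pos: [501.8, 118.5, 118.1]
tcp_rot: [2.184, 2.258, 0.001]
force: [-1.3, 0.3, 4.8]
width: 0.2
grasp_force: 2.9
```

>>> send_rows([
  [0,0,0,0.2,0,0,0],
  [0,0,0,0.3,0,0,0],
  [0,0,0,0.3,0,0,0],
])

```text
clock: 4.03
ee_pos: [502.0, 118.5, 116.1]
tcp_rot: [2.184, 2.258, 0.001]
force: [-4.6, 0.1, 11.1]
width: 0.4
grasp_force: 5.7
```

Force is 11 N at z≈116 (125−9), so the pad is fully down. Pushing towards the far post (tool −x).

>>> send_rows([
  [0,-0.3,0,0,0,0,0],
  [0,-0.6,0,0,0,0,0],
  [0,-0.9,0,0,0,0,0],
  [0,-1.2,0,0,0,0,0],
  [0,-1.6,0,0,0,0,0],
  [0,-2,0,0,0,0,0],
  [0,-2.5,0,0,0,0,0],
  [0,-3,0,0,0,0,0],
])

```text
clock: 5.03
ee_pos: [502.9, 89.2, 116.2]
tcp_rot: [-2.184, -2.258, -0.003]
force: [-4.6, 2.7, 11.3]
width: 0.5
grasp_force: 5.7
```

```bash
python3 -c "
from plan import *
c=shot('scene','s2.png');cv2.imwrite('pics/s2c.png',cv2.resize(c['pixels'][150:330,240:440,::-1],None,fx=3,fy=3))"
```

```text
(no output)
```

View pics/s2c.png

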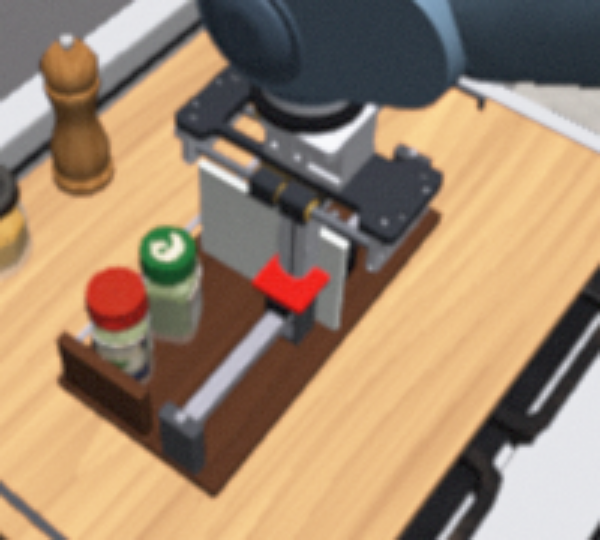

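The crop shows the fingers on the pad against the plate, at about crop (290,270). The stop is sliding with ~3 N, so I'll carry on.

>>> send_rows([
  [0,-0.6,0,0,0,0,0],
  [0,-1.2,0,0,0,0,0],
  [0,-1.8,0,0,0,0,0],
  [0,-2.4,0,0,0,0,0],
  [0,-3,0,0,0,0,0],
  [0,-3.6,0,0,0,0,0],
  [0,-4,0,0,0,0,0],
  [0,-4.4,0,0,0,0,0],
])

```text
clock: 6.08
ee_pos: [504.3, 45.1, 116.1]
tcp_rot: [-2.184, -2.258, -0.002]
force: [-3.9, 3.1, 12.5]
width: 0.4
grasp_force: 5.9
```

>>> send_rows([
  [0,-0.3,0,0,0,0,0],
  [0,-0.6,0,0,0,0,0],
  [0,-0.9,0,0,0,0,0],
  [0,-1.1,0,0,0,0,0],
  [0,-1.3,0,0,0,0,0],
  [0,-1.5,0,0,0,0,0],
  [0,-1.5,0,0,0,0,0],
])

```text
clock: 6.95
ee_pos: [504.8, 29.9, 116.1]
tcp_rot: [-2.184, -2.258, -0.001]
force: [-4.6, 2.4, 11.7]
width: 0.4
grasp_force: 5.9
```

>>> send_rows([
  [0,-0.3,0,0,0,0,0],
  [0,-0.6,0,0,0,0,0],
  [0,-0.9,0,0,0,0,0],
  [0,-1.2,0,0,0,0,0],
  [0,-1.2,0,0,0,0,0],
])

```text
clock: 7.58
ee_pos: [505.2, 17.7, 116.1]
tcp_rot: [-2.184, -2.258, -0.001]
force: [-4.9, 1.2, 12.2]
width: 0.5
grasp_force: 6.0
```

>>> send_rows([
  [0,-0.2,0,0,0,0,0],
  [0,-0.4,0,0,0,0,0],
  [0,-0.6,0,0,0,0,0],
  [0,-0.8,0,0,0,0,0],
  [0,-0.8,0,0,0,0,0],
])

```text
clock: 8.2
ee_pos: [505.4, 9.8, 116.1]
tcp_rot: [-2.184, -2.258, -0.001]
force: [-4.4, 2.6, 11.7]
width: -0.1
grasp_force: 6.0
```

>>> send_rows([
  [0,-0.2,0,0,0,0,0],
  [0,-0.4,0,0,0,0,0],
  [0,-0.6,0,0,0,0,0],
  [0,-0.8,0,0,0,0,0],
  [0,-0.8,0,0,0,0,0],
])

```text
clock: 8.82
ee_pos: [505.7, 1.8, 116.1]
tcp_rot: [-2.184, -2.258, -0.001]
force: [-5.5, 1.8, 11.4]
width: 0.7
grasp_force: 6.0
```

```bash
python3 -c "
from plan import *
c=shot('scene','s3.png');cv2.imwrite('pics/s3c.png',cv2.resize(c['pixels'][150:330,240:440,::-1],None,fx=3,fy=3))"
```

```text
(no output)
```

View pics/s3c.png

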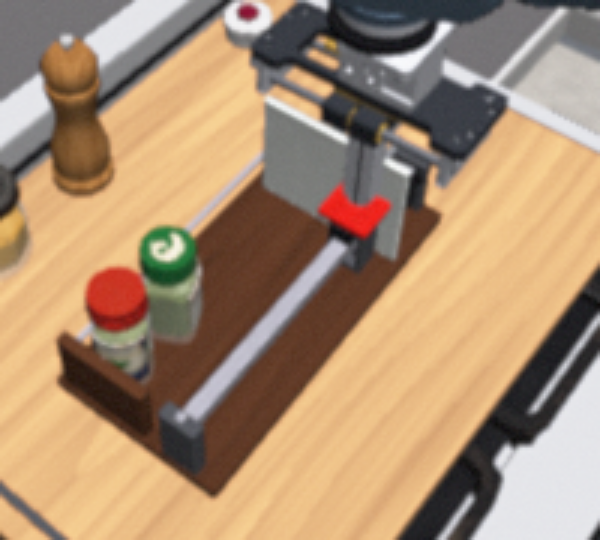

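The stop is near the end of the bar, with the fingers at crop (355,200) and the sleeve still a little short of the post. I estimate 10–20 mm to go.

>>> send_rows([
  [0,-0.2,0,0,0,0,0],
  [0,-0.4,0,0,0,0,0],
  [0,-0.6,0,0,0,0,0],
  [0,-0.8,0,0,0,0,0],
  [0,-0.8,0,0,0,0,0],
])

```text
clock: 9.5
ee_pos: [505.9, -5.6, 116.1]
tcp_rot: [-2.183, -2.257, -0.003]
force: [-5.1, 5.0, 13.0]
width: 0.1
grasp_force: 6.3
```

>>> send_rows([
  [0,-0.2,0,0,0,0,0],
  [0,-0.4,0,0,0,0,0],
  [0,-0.4,0,0,0,0,0],
])

```text
clock: 9.88
ee_pos: [506.7, -9.0, 116.1]
tcp_rot: [-2.184, -2.257, -0.006]
force: [-1.5, 6.9, 11.0]
width: 0.3
grasp_force: 5.4
```

>>> send_rows([
  [0,-0.2,0,0,0,0,0],
  [0,-0.4,0,0,0,0,0],
  [0,-0.4,0,0,0,0,0],
])

```text
clock: 10.25
ee_pos: [506.8, -10.2, 116.2]
tcp_rot: [-2.182, -2.254, -0.013]
force: [-0.4, 17.5, 14.1]
width: 0.5
grasp_force: 11.4
```

>>> send_rows([
  [0,-0.2,0,0,0,0,0],
  [0,-0.4,0,0,0,0,0],
  [0,-0.4,0,0,0,0,0],
])

```text
clock: 10.62
ee_pos: [506.8, -10.2, 116.3]
tcp_rot: [-2.178, -2.249, -0.022]
force: [-1.2, 34.1, 16.2]
width: 0.9
grasp_force: 21.4
```

Hard stop reached (34 N, no more motion). I'll ease off most of the side load and lift straight up, so the stop isn't dragged back.

>>> send_rows([
  [0,0.3,0,0,0,0,0],
  [0,0.5,0,-0.3,0,0,0],
  [0,0.5,0,-0.8,0,0,0],
  [0,0.5,0,-1.4,0,0,0],
  [0,0.8,0,-2,0,0,0],
  [0,1.2,0,-4,0,0,0],
  [0,1.2,0,-9,0,0,0],
  [0,1.2,0,-14,0,0,0],
])

```text
clock: 11.62
ee_pos: [505.2, -6.6, 255.5]
tcp_rot: [-2.184, -2.258, 0.001]
force: [0.2, -0.6, -0.3]
width: 0.6
grasp_force: 0.0
```

>>> send_rows([
  [0,0,5,-3,0,0,0],
  [0,0,10,-4,0,0,0],
  [0,0,14,-4,0,0,0],
  [0,0,14,-4,0,0,0],
])

```text
clock: 12.12
ee_pos: [646.8, -2.1, 293.0]
tcp_rot: [-2.183, -2.257, 0.002]
force: [0.7, -0.1, -0.2]
width: 0.7
grasp_force: 0.0
```

Run:
```python
from plan import *
print(s['ee_pos'],s['force'])
b=shot('top','t4.png');a=shot('scene','s4.png')
im=np.hstack([cv2.resize(a['pixels'][140:340,220:440],(440,400)),cv2.resize(b['pixels'][120:300,240:402],(360,400))])
cv2.imwrite('pics/f.png',im[:,:,::-1])
for c in(a,b):
    p=c["pixels"].astype(int);m=((p[...,0]>150)&(p[...,1]<70)&(p[...,2]<70)).astype(np.uint8)
    for k in cv2.findContours(m,0,2)[0]:
        if cv2.contourArea(k)>50:print(cv2.minAreaRect(k))
```

```text
[646.81246396  -2.13806572 293.0425659 ] [ 0.70963209 -0.08462999 -0.23203293]
((278.0, 247.5), (15.0, 18.0), 90.0)
((359.5, 215.0), (20.10561752319336, 13.695130348205566), 29.05460548400879)
((264.5, 209.5), (17.0, 17.0), 90.0)
```

View pics/f.png

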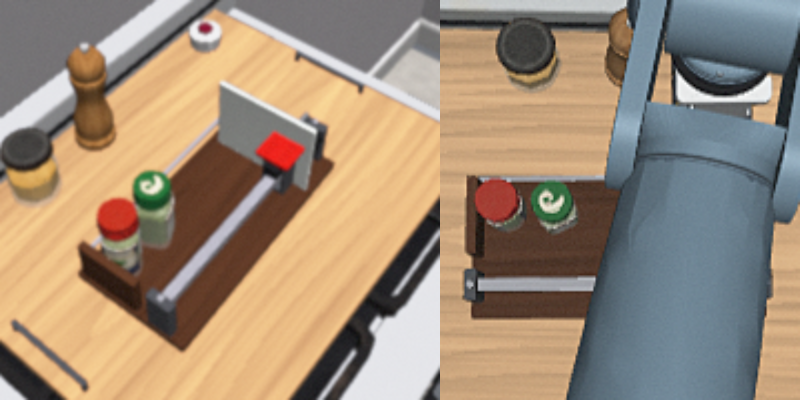

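The stop is at the far end with the pad up (scene crop (280,152)), and the jars, mill, honey jar and tin stand as before. I'll check the pad's position before handing in.

Run:
```python
from h import *
a=dict(np.load('pics/s4.npz'));a0=dict(np.load('pics/s0.npz'))
q=onz(a,359.5,215,125);p=onz(a0,328.9,250,122.5);print(q,p,np.linalg.norm((q-p)[:2]), proj(a,[505.5,5,125]),proj(a,[505.5,5,116]))
```

```text
[504.60126565   8.02032131 125.        ] [500.6332361  130.82190223 122.5       ] 122.8656727312752 [359.91760487 214.05513717] [359.62414418 216.47553204]
```

```bash
python3 -c "
from workcell import robot
print(robot.sign_off())"
```

```text
the job is handed in; nothing more can be done
None
```

I pressed the release pad fully down and slid the stop about 123 mm to a hard stop at the far post, then let go and moved clear; the pad, jars, mill, honey jar and tin looked right in the last pictures, and I handed the job in at about 12 s without getting a verdict back.

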